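# Fold away the prop stand of the yellow-cornered tester

## Robot

A 6-joint arm with a two-finger parallel gripper is mounted at the origin on the work surface. World frame = base frame: x ahead of the robot, y to its left, z up, the work surface at z = 0. Lengths are in m, angles in degrees, forces in N, time in s.
With the tool pointing down it reaches from about 0.375 to 0.975 m from the base axis. Payload 3.8 kg.
Tool frame: the origin (TCP) lies at the very end of the fingers, on their centre line; the grasp point (between the pads) lies 19 mm behind it (ctrl.pinch_z is the distance from the TCP to the grasp point, in m); z points along the fingers, y is the line along which they close (so a half turn about z gives the same grasp; the last joint's range is limited). The gripper opens to 88 mm and grips with 3 to 60 N. Pads are 18 mm wide; open, the fingers measure 123 mm over their backs; the gripper's body (75 mm by 187 mm) begins 45 mm behind the grasp point.
Start: joints at [71.167, 15.12, 91.902, -0, 72.978, -2.114], TCP at [0.194, 0.646, 0.239] pointing down, gripper open.
Joint ranges: [-150.88, 150.88], [-54.13, 125.18], [17.81, 147.31], [-75.09, 255.09], [0, 152.58], [-146.25, 146.25]. Speed limits (degrees/s): [147.25, 147.25, 180, 180, 180, 180].

## Interface

Orientations are given as a 3x3 rotation matrix whose columns are the frame's x, y, z axes.
In Python, from station import ctrl gives the robot as it stands.
- The arm moves only by the tool drive_tool, never from a script. Its argument "increments" is a list of rows, each an object with "hand": the opening, from 0 (shut) to 1 (fully open); "travel": the shift along the tool's x, y, z in cm, a list of three; "spin": the turn about the tool's z in degrees. A call has 1 to 8 rows; each row is the pose to reach, as a shift and turn from the pose commanded when the call began, along the tool's axes at that moment; what a row does not reach only later rows make up. A row lasts 1/8 s, in which the tool goes at most 62.5 mm and 10.7 degrees, less where a joint would pass 70% of its speed; a pose out of reach is approached as far as the arm can. A call with a gripper value outside its range is refused whole. The fingers move at their own pace and stop on an object; "grip_force" is the grip in N (left out, the last holds). Time passes only in rows, so rows that repeat a pose let the fingers close. It gives the time, the measured TCP pose, the force, the opening and the grip force at its end, in the units of the state.
- ctrl.get_obs(): the state, without advancing time (a new reading comes with each control period).
- ctrl.get_image(name): name is "scene" or "side" or "wrist"; returns the picture (384x512x3 uint8, red, green, blue); there is no depth.
- ctrl.calibration(name): a dict with "fx", "fy", "cx", "cy" (pixels), "xyz" and "orientation" of the camera in the world. Camera axes: x right, y down, z forward; pixel columns grow to the right and rows downward; lengths in m; the calibration is good to about 2 mm. A picture is of the moment at which its call begins: read the wrist's pose just before it. calibration takes no time and is no camera call; for the wrist camera it gives the pose at the moment of the call.
- ctrl.hand_in(): hands the job in; it is judged then, once.
The state is a dict: "time": time; "q": joint angles; "qd": joint speeds; "joint_torque": joint torques, N m; "eef_pos": TCP position; "ee_rot": TCP orientation; "force": force on the tool from outside, world axes, zero at the start; "ft_torque": the same for the moment, N m; "finger_gap": finger opening in m; "finger_force": force on a finger pad.
Only numpy, scipy, OpenCV 4.12 (cv2) and the standard library are available. Lean on these libraries where they do the work, as an engineer would, in place of code of your own. Each camera call takes 0.05 s, during which the arm holds its last target. There are 200 camera calls.

## Task

Two portable avionics testers lie face down on the bench with their prop stands out. Fold away the stand of the tester with the yellow corners: push it over its sprung centre so that it snaps right down flat on the tester's back and stays there. Leave the stand of the blue-cornered tester out.

Things in the scene. Friction and masses are not known exactly. Their poses are not given: they have to be found in the camera images.
- yellow_tester: Grey tester with yellow corners, 190 x 110 mm, back 56 mm above the bench, face down, fixed in a 210 x 130 mm cradle. Origin: centre of the cradle's underside, on the bench; x along its length (brass ports at +x), z up. Stand: black paddle 50 wide, 8 thick, on a hinge axis along y through (-40, 0, 66) mm; at its end, 100 mm from the axis, a red foot bar 14 thick, 64 long along y.
- yellow_stand (a joint): Yellow tester's stand, rad. 0 = out, on its stop, leaning to the tester's -x (foot bar centre at -92, 0, 151 mm); 0.55 = upright, the over-centre point; 2.05 = folded flat on its other stop, foot to +x, over the dark patch. A spring drives it away from 0.55 to the stop on that side. About 3 N at the foot starts it from 0; just past 0.55 it snaps over by itself.
- blue_tester: Same make of tester with blue corners: same sizes, axes and stand, also fixed to the bench. A bystander.
- blue_stand (a joint): Angle of the blue tester's stand in rad, same meaning as the yellow one's; starts out at 0 and is to stay there.

How it is judged:
By the outcome, as a careful person would: the job done as asked, in the order asked, and still so for the second after the job is handed in, with the robot touching nothing.
It also fails if it takes over 35 s, if anything falls off the work surface, if the arm or the gripper's body presses on something with over 40 N, if the wrist force passes 120 N, or if a joint passes its speed limit or range.

## Working session

There is one attempt and no reset: what is moved stays moved. The work goes in short steps, Python scripts to look and compute and a tool call to move; the robot and the scene stay as the last step left them, time stands still between calls to the robot, and variables do not carry over. Pictures are saved under pics/ and viewed, at most 10 in all, crops included, and the job is handed in when it is done.

Besides the shell and the picture viewer there is one more tool, called as name([rows], argument=value, ...), one row to a line, values as JSON. drive_tool: Moves the arm, as the interface text tells. Its arguments: {"type":"object","properties":{"increments":{"type":"array"},"grip_force":{"type":"number"}},"required":["increments"]}

```bash
mkdir -p pics; python3 - <<'E'
from station import ctrl
import cv2,numpy as np
a=ctrl.get_image("scene");b=ctrl.get_image("side")
for n in("scene","side","wrist"):
    c=ctrl.calibration(n);print(n,c)
cv2.imwrite("pics/a.png",a[:,:,::-1]);cv2.imwrite("pics/b.png",b[:,:,::-1])
o=ctrl.get_obs();print(o["time"],o["eef_pos"],o["ee_rot"],o["finger_gap"])
E
```

```text
scene {'fx': 421.5349720751705, 'fy': 421.5349720751705, 'cx': 251.2365789723101, 'cy': 190.41876286601544, 'xyz': array([0.87222378, 0.46695879, 0.89518867]), 'orientation': array([[-0.82867119,  0.46033695, -0.31842416],
       [ 0.55968275,  0.68927454, -0.46006067],
       [ 0.00769874, -0.55945553, -0.82882461]])}
side {'fx': 347.6429074191888, 'fy': 347.6429074191888, 'cx': 253.23223948893045, 'cy': 192.55567987669005, 'xyz': array([0.46033302, 0.71119012, 0.49231785]), 'orientation': array([[-0.98789531, -0.06860453,  0.13912685],
       [-0.1548033 ,  0.49348108, -0.85586936],
       [-0.00993995, -0.86704662, -0.49812785]])}
wrist {'fx': 316.90852237983376, 'fy': 316.90852237983376, 'cx': 251.6372778562658, 'cy': 188.45392719643195, 'xyz': array([0.13171706, 0.66609046, 0.38455931]), 'orientation': array([[ 0.28619846,  0.92662045,  0.24385442],
       [ 0.95816933, -0.27640014, -0.07425972],
       [-0.00140918,  0.25490684, -0.96696459]])}
0.1 [0.19400295 0.64586415 0.23751391] [[-9.57721242e-01  2.87697117e-01 -6.25310620e-04]
 [ 2.87697791e-01  9.57719403e-01 -1.87765513e-03]
 [ 5.86761448e-05 -1.97817069e-03 -9.99998042e-01]] 0.08833602060512007
```

View pics/a.png

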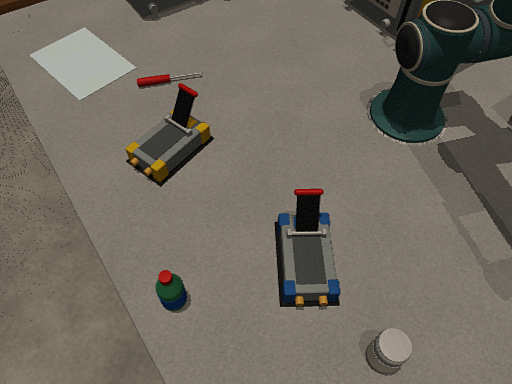

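View pics/b.png

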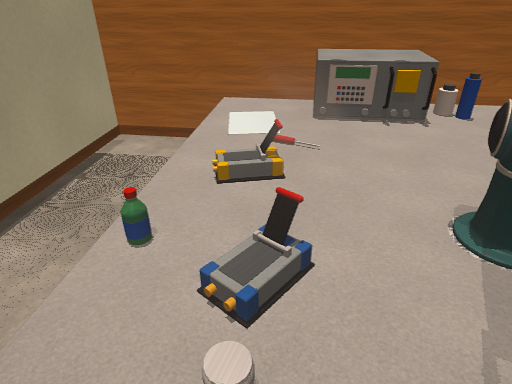

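The scene view has the yellow tester around (170,145), its red foot at (187,90) and ports at (134,160)/(148,171). The blue one is around (308,255). I'll enlarge the yellow tester in both views.

```bash
python3 - <<'E'
import cv2,numpy as np
a=cv2.imread("pics/a.png")[75:190,115:225];b=cv2.imread("pics/b.png")[112:187,205:295]
A=cv2.resize(a,None,fx=5,fy=5,interpolation=2);B=cv2.resize(b,(360,300),interpolation=2)
c=np.zeros((600,800,3),np.uint8);c[:575,:430]=A[:,:430];c[:300,440:800]=B
cv2.imwrite("pics/c.png",c)
E
```

```text
(no output)
```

View pics/c.png

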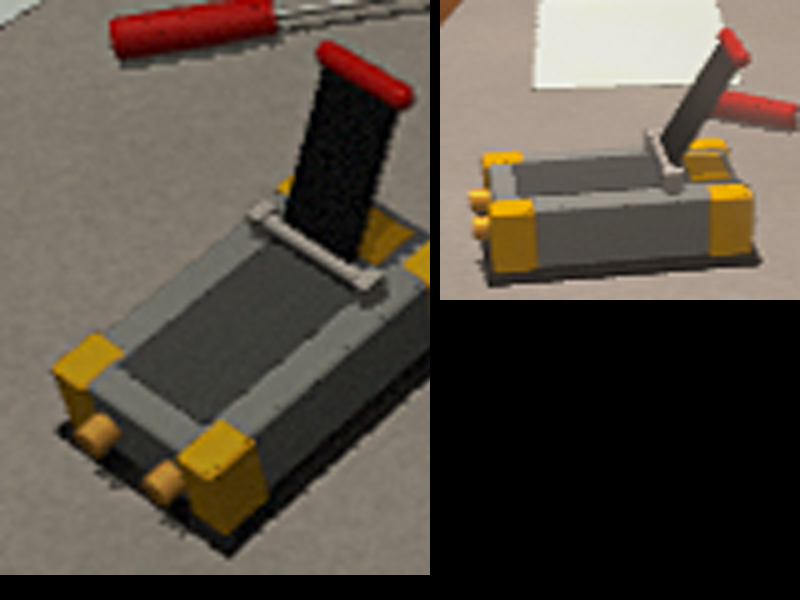

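The crop shows the cradle corners at scene (127.4,161.4) and (161,185.6), and at side (218,183) and (285,177.5). The foot bar ends are at scene (181,85.6) and (195.4,94), and at side (277,121) and (281,127). I'll fit x, y and yaw to these.

```bash
cat >h.py <<'E'
from station import ctrl
import numpy as np
def proj(n,P):
    c=ctrl.calibration(n);p=(np.atleast_2d(P)-c["xyz"])@c["orientation"]
    return np.c_[c["fx"]*p[:,0]/p[:,2]+c["cx"],c["fy"]*p[:,1]/p[:,2]+c["cy"]]
def pose(v,P):
    x,y,t=v;P=np.atleast_2d(P)/1000
    return np.c_[x+np.cos(t)*P[:,0]-np.sin(t)*P[:,1],y+np.sin(t)*P[:,0]+np.cos(t)*P[:,1],P[:,2]]
E
python3 - <<'E'
from h import *
from scipy.optimize import least_squares as ls
S=dict(scene=([[105,-65,3],[105,65,3],[-92,-30,151],[-92,30,151]],[[127.4,161.4],[161,185.6],[181,85.6],[195.4,94]]),
 side=([[105,65,3],[-105,65,3],[-92,-30,151],[-92,30,151]],[[218,183.2],[285,177.5],[276.8,120.8],[280.8,127]]))
f=lambda v:np.concatenate([(proj(n,pose(v,P))-u).ravel() for n,(P,u) in S.items()])
best=min((ls(f,[0.3,-0.2,t],loss='soft_l1') for t in np.arange(-3,3,1)),key=lambda r:r.cost)
v=best.x;print(v,np.degrees(v[2]));print(f(v).round(1).reshape(-1,2))
print("foot,hinge,folded",pose(v,[[-92,0,151],[-40,0,66],[60,0,66]]).round(3))
R=ctrl.get_obs()["ee_rot"];print(np.degrees(np.arctan2(R[1,0],R[0,0])))
# blue
g=lambda v:(proj("scene",pose(v,[[-92,-32,151],[-92,32,151],[105,-65,3],[105,65,3]]))-[[295,192],[323,192],[279,305],[339,305]]).ravel()
b=min((ls(g,[0.6,0.1,t]) for t in np.arange(-3,3,1)),key=lambda r:r.cost);print("blue",b.x,b.cost)
E
```

```text
[ 0.63247084 -0.26283175  0.31307189] 17.937697740116658
[[-0.5 -0.7]
 [ 0.6 -0.1]
 [-1.  -1.5]
 [ 2.1  0.4]
 [-1.1  0.2]
 [ 0.9  0.1]
 [-0.6  0.2]
 [-0.2  0.5]]
foot,hinge,folded [[ 0.545 -0.291  0.151]
 [ 0.594 -0.275  0.066]
 [ 0.69  -0.244  0.066]]
163.27982376196886
blue [ 0.53587796  0.20141339 -5.29368254] 1.5978049273298918
```

drive_tool([
  {"hand": 0,"travel": [-34.5,-25.8,-2],"spin": 75},
  {"hand": 0,"travel": [-34.5,-25.8,-2],"spin": 75},
  {"hand": 0,"travel": [-34.5,-25.8,-2],"spin": 75},
  {"hand": 0,"travel": [-34.5,-25.8,-2],"spin": 75},
  {"hand": 0,"travel": [-34.5,-25.8,-2],"spin": 75},
  {"hand": 0,"travel": [-34.5,-25.8,-2],"spin": 75},
  {"hand": 0,"travel": [-34.5,-25.8,-2],"spin": 75},
  {"hand": 0,"travel": [-34.5,-25.8,-2],"spin": 75},
])

```text
time: 1.1
eef_pos: [0.4522, 0.2971, 0.2586]
ee_rot: [[0.036, 0.999, 0.0], [0.999, -0.036, -0.001], [-0.001, 0.0, -1.0]]
force: [-0.7, 0.3, 0.3]
finger_gap: 0.0101
finger_force: 0.0
```

drive_tool([
  {"hand": 0,"travel": [-60.5,6.8,0],"spin": 70.4},
  {"hand": 0,"travel": [-60.5,6.8,0],"spin": 70.4},
  {"hand": 0,"travel": [-60.5,6.8,0],"spin": 70.4},
  {"hand": 0,"travel": [-60.5,6.8,0],"spin": 70.4},
  {"hand": 0,"travel": [-60.5,6.8,0],"spin": 70.4},
  {"hand": 0,"travel": [-60.5,6.8,0],"spin": 70.4},
  {"hand": 0,"travel": [-60.5,6.8,0],"spin": 70.4},
  {"hand": 0,"travel": [-60.5,6.8,0],"spin": 70.4},
])

```text
time: 2.1
eef_pos: [0.4915, -0.1988, 0.2585]
ee_rot: [[0.951, 0.309, 0.0], [0.309, -0.951, 0.001], [0.001, -0.001, -1.0]]
force: [-0.4, 0.6, 1.3]
finger_gap: 0.0005
finger_force: 0.0
```

drive_tool([
  {"hand": 0,"travel": [0,0,0],"spin": 0},
])

```text
time: 2.22
eef_pos: [0.4914, -0.2008, 0.2581]
ee_rot: [[0.953, 0.304, -0.001], [0.304, -0.953, -0.0], [-0.001, -0.0, -1.0]]
force: [0.6, 0.5, -0.4]
finger_gap: 0.0001
finger_force: 0.0
```

drive_tool([
  {"hand": 0,"travel": [-2.5,10.2,0],"spin": 0},
  {"hand": 0,"travel": [-2.5,10.2,0],"spin": 0},
  {"hand": 0,"travel": [-2.5,10.2,0],"spin": 0},
  {"hand": 0,"travel": [-2.5,10.2,0],"spin": 0},
])

```text
time: 2.72
eef_pos: [0.4991, -0.3008, 0.2582]
ee_rot: [[0.951, 0.309, -0.001], [0.309, -0.951, 0.002], [-0.0, -0.002, -1.0]]
force: [0.1, -0.1, 0.1]
finger_gap: 0.0004
finger_force: 0.0
```

```bash
python3 - <<'E'
from h import *
import cv2
o=ctrl.get_obs();print(o["time"],o["eef_pos"],o["ee_rot"].round(3))
v=[0.63247,-0.26283,0.31307]
print("pred foot ends, hinge, cradle corners",proj("wrist",pose(v,[[-92,-32,151],[-92,32,151],[-40,0,66],[-105,-65,3],[-105,65,3]])).round())
a=ctrl.get_image("wrist");s=ctrl.get_image("side")
cv2.imwrite("pics/d.png",np.hstack([a,cv2.resize(s[60:252,160:304],(288,384))])[:,:,::-1])
E
```

```text
2.725 [ 0.49906616 -0.3008113   0.2581517 ] [[ 0.951  0.309 -0.001]
 [ 0.309 -0.951  0.002]
 [-0.    -0.002 -1.   ]]
pred foot ends, hinge, cradle corners [[300. 130.]
 [219. 130.]
 [258.  71.]
 [309. 131.]
 [205. 131.]]
```

View pics/d.png

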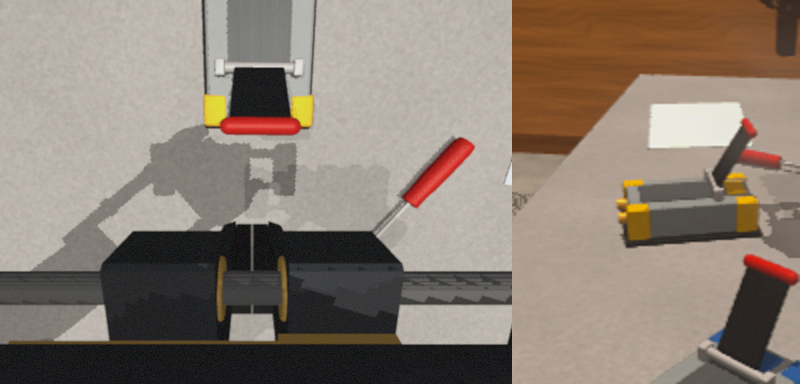

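The wrist view has the foot bar at (220–300, 126), against a prediction of (219–300, 130). The tester is therefore laterally aligned and about 3 mm further along its +x. Next I descend behind the foot and push.

drive_tool([
  {"hand": 0,"travel": [0,0,6],"spin": 0},
  {"hand": 0,"travel": [0,0,12.8],"spin": 0},
  {"hand": 0,"travel": [0,0,12.8],"spin": 0},
  {"hand": 0,"travel": [1.2,0,12.8],"spin": 0},
  {"hand": 0,"travel": [2.4,0,12.8],"spin": 0},
  {"hand": 0,"travel": [3.6,0,12.8],"spin": 0},
  {"hand": 0,"travel": [4.8,0,12.8],"spin": 0},
  {"hand": 0,"travel": [5.5,0,12.8],"spin": 0},
])

```text
time: 3.82
eef_pos: [0.5528, -0.2866, 0.1326]
ee_rot: [[0.952, 0.307, 0.002], [0.307, -0.952, -0.002], [0.001, 0.002, -1.0]]
force: [-2.5, -1.6, 2.0]
finger_gap: 0.0007
finger_force: 1.3
```

drive_tool([
  {"hand": 0,"travel": [0.8,0,0],"spin": 0},
  {"hand": 0,"travel": [1.6,0,0],"spin": 0},
  {"hand": 0,"travel": [2.4,0,0],"spin": 0},
  {"hand": 0,"travel": [3.1,0,0],"spin": 0},
  {"hand": 0,"travel": [3.8,0,0],"spin": 0},
  {"hand": 0,"travel": [4.3,0,0],"spin": 0},
  {"hand": 0,"travel": [4.3,0,0],"spin": 0},
])

```text
time: 4.7
eef_pos: [0.5925, -0.2727, 0.1307]
ee_rot: [[0.952, 0.307, 0.0], [0.307, -0.952, 0.0], [0.0, 0.0, -1.0]]
force: [-0.9, -0.3, 0.2]
finger_gap: 0.0004
finger_force: 0.0
```

```bash
python3 - <<'E'
from h import *
import cv2
o=ctrl.get_obs();print(o["time"],o["eef_pos"],o["force"])
a=ctrl.get_image("wrist");s=ctrl.get_image("side")
cv2.imwrite("pics/e.png",np.hstack([a,cv2.resize(s[60:252,160:304],(288,384))])[:,:,::-1])
E
```

```text
4.7 [ 0.59246018 -0.27269988  0.13065184] [-0.87871624 -0.34008155  0.21952257]
```

View pics/e.png

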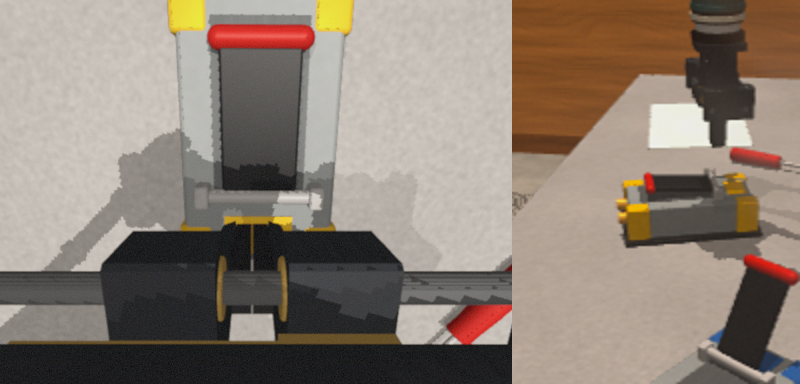

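The stand is now lying over the dark patch, with the red bar at wrist (212–312, 36). The blue stand is still out. I'll raise the tool clear, then check the foot position against the folded angle.

drive_tool([
  {"hand": 0,"travel": [-2,0,-4],"spin": 0},
  {"hand": 0,"travel": [-4,0,-9],"spin": 0},
  {"hand": 0,"travel": [-4,0,-12],"spin": 0},
  {"hand": 0,"travel": [-4,0,-12],"spin": 0},
  {"hand": 0,"travel": [-4,0,-12],"spin": 0},
])

```text
time: 5.42
eef_pos: [0.5533, -0.2848, 0.2493]
ee_rot: [[0.952, 0.307, -0.002], [0.307, -0.952, 0.001], [-0.001, -0.001, -1.0]]
force: [-0.7, 0.3, -0.1]
finger_gap: 0.0002
finger_force: 0.0
```

```bash
python3 - <<'E'
from h import *
import cv2
o=ctrl.get_obs();print(o["time"],o["eef_pos"],o["force"])
v=[0.63247+.003,-0.26283+.001,0.31307]
im={}
for n in("wrist","side"):
    im[n]=ctrl.get_image(n)
    a=im[n].astype(int);m=((a[...,0]>120)&(a[...,1]<70)&(a[...,2]<70)).astype(np.uint8)
    k,_,st,ce=cv2.connectedComponentsWithStats(m)
    print(n,[(ce[i].round(1).tolist(),st[i,4]) for i in range(1,k) if st[i,4]>12])
    for q in(2.05,1.95,1.8,1.6):
        d=q-.55;print(q,proj(n,pose(v,[-40+100*np.sin(d),0,66+100*np.cos(d)])).round(1))
cv2.imwrite("pics/f.png",np.hstack([im["wrist"],cv2.resize(im["side"][60:252,160:304],(288,384))])[:,:,::-1])
E
```

```text
5.425 [ 0.55334031 -0.28481714  0.24931134] [-0.74154754  0.25147581 -0.05014837]
wrist [([258.2, 14.2], np.int32(837)), ([434.2, 216.7], np.int32(1186))]
2.05 [[257.6  14.9]]
1.95 [[257.8  13.4]]
1.8 [[258.   13.4]]
1.6 [[258.3  18.5]]
side [([272.8, 136.1], np.int32(28)), ([288.5, 138.4], np.int32(27)), ([228.2, 150.9], np.int32(35)), ([129.1, 189.7], np.int32(55)), ([288.8, 193.3], np.int32(138))]
2.05 [[227.9 152. ]]
1.95 [[228.1 148.9]]
1.8 [[229.1 144.4]]
1.6 [[231.5 138.5]]
```

View pics/f.png

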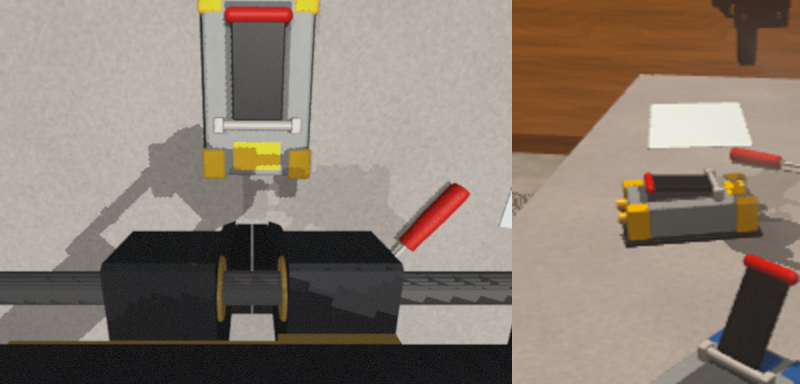

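The foot is at side (228.2, 150.9) and wrist (258.2, 14.2). Both are within about 1 px of the 2.05 rad prediction, so the stand is folded flat. The blue stand is still out and the arm is clear.

```bash
python3 -c "
from station import ctrl
print(ctrl.hand_in())"
```

```text
the job is handed in; nothing more can be done
None
```

The yellow tester's stand has snapped over and lies flat on its back, the blue tester's stand is still out, and the job was handed in at about 5.5 s with the arm clear of everything.

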